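# Set the stop to the gauge block and hold the square in the corner

## Task

On the red-brown squaring board, first slide the steel stop (the bar with the black knob) towards the end stop until the dark gauge block is firmly nipped between the two, and leave the stop there. Then pick up the aluminium set square (the one with the wooden grip), lay it flat on the board and press its right-angle corner into the corner between the wooden fence and the steel stop, until one leg bears along the fence and the other along the stop. Finish while still gripping the square and pushing it against both, with the block still nipped; do not let go, and leave the mallet, spool and jar alone.

Things in the scene. Friction and masses are not known exactly. Their poses are not given: they have to be found in the camera images.
- board: Fixed red-brown squaring board, 12 mm thick. Origin on its underside at bench level; it spans x -160 to +140 and y -160 to +185 mm from there, top at z = 12 mm. Its x axis points to the fence (away from the robot, give or take the board's yaw), its y axis runs along the fence to the end stop.
- fence: Wooden fence fixed along the far edge of the board, 25 mm wide, its top 32 mm above the bench (20 mm above the board's top). Same frame as board. Its working face, towards the robot, is the plane x = 110 mm in the board's frame.
- end_stop: Fixed wooden end stop at the left (+y) end of the board, square to the fence, 15 mm wide, 158 mm long, its top 32 mm above the bench. Same frame as board. Its working face is the plane y = 170 mm in the board's frame.
- stop (a joint): Slide of the steel stop along the fence. The value is the gap in m between the end stop's face and the stop's face that looks to it: 0.060 when the 60 mm block is nipped squarely between, larger when open (up to 0.16). It moves along the board's -y as the value grows. Sliding friction about 1 N; it stays where it is left.
- stop_bar: Steel bar of the sliding stop, square to the fence, 30 mm wide, top 32 mm above the bench. Axes as the board's. Origin at bench level at board x = 0, y = 170 mm minus the gap: in the plane of the face that touches the block. Its other face, where the square goes, is the plane y = -30 mm in its own frame. It spans x -50 to +108 mm.
- stop_knob (a point): Middle of the round black upright knob on top of the steel bar (at x = 25, y = -15 mm in the bar's frame), 49 mm above the bench. The knob is 22 mm across and stands from z = 32 to 66 mm.
- block: Loose dark hardwood gauge block, 90 mm (its x) by 60 mm (its y) by 25 mm high, with a brass disc on top. It lies flat on the board between end stop and sliding stop, up to 20 mm from the end stop and slightly turned. Pushing the stop slides it along and squares it up. Origin: centre of its underside.
- square: Loose aluminium set square lying flat on the bench right of the board: two equal 150 mm legs, 30 mm wide, 8 mm thick, braced across; about 0.32 kg. Origin on its underside below the grip. Its outer corner is at x = y = +55 mm; one leg runs from there along -x (outer edge goes against the stop), the other along -y (outer edge goes against the fence). Seated, its axes are parallel to the board's.
- square_grip (a point): Middle of the square's upright wooden grip, 27 mm above its underside, straight above its origin; axes as square. The grip is a bar 70 mm long, 18 mm thick, from z = 7 to 47 mm; its length runs along (-1, 1), its thickness along (1, 1), the line to the corner.
- square_corner (a point): The outer right-angle corner of the square, on its underside. Axes as square.
- mallet: Loose mallet lying on the bench left of the board; brown head 56 by 80 by 50 mm, handle 130 mm. Origin under the head. Leave alone.
- spool: Loose standing yellow spool, 42 mm across, 50 mm high; origin under its centre. Leave alone.
- tin: Loose amber wax jar with steel lid, 64 mm across, 40 mm high; origin under its centre. Leave alone.

How it is judged:
By the outcome, as a careful person would: the job done as asked, in the order asked, and still so for the second after the job is handed in, while the arm keeps its last pose, push and grip.
It also fails if it takes over 64 s, if anything falls off the work surface, if the arm or the gripper's body presses on something with over 40 N, if the wrist force passes 120 N, or if a joint passes its speed limit or range.

## Robot

A 6-joint arm with a two-finger parallel gripper is mounted at the origin on the work surface. World frame = base frame: x ahead of the robot, y to its left, z up, the work surface at z = 0. Lengths are in m, angles in rad, forces in N, time in s.
With the tool pointing down it reaches from about 0.3 to 0.875 m from the base axis. Payload 6.4 kg.
Tool frame: the origin (TCP) lies midway between the tips of the shut fingers; the grasp point (between the pads) lies 19 mm behind it; z points along the fingers, y is the direction in which the jaws open and shut (so a half turn about z gives the same grasp; the last joint's range is limited). The gripper opens to 85 mm and grips with 20 to 120 N. Pads are 22 mm wide; open, the fingers measure 114 mm over their backs; the gripper's body (76 mm by 85 mm) begins 54 mm behind the grasp point. The pads swing forward as they close: fully open they stand 13 mm farther back than shut.
Start: joints at [1.073, 0.181, 1.607, -0, 1.354, -0.206], TCP at [0.165, 0.551, 0.208] pointing down, gripper open.
Joint ranges: [-2.99, 2.99], [-0.89, 2.07], [0.3, 2.58], [-1.14, 4.28], [0, 2.63], [-3.12, 3.12]. Speed limits (rad/s): [2.57, 2.57, 3.01, 3.14, 3.14, 3.14].

## Interface

Orientations are given as a unit quaternion [w, x, y, z].
In Python, from bench import ctrl gives the robot as it stands.
- The arm moves only by the tool apply_moves, never from a script. Its argument "plan" is a list of rows, each an object with "translation": the shift along the tool's x, y, z in m, a list of three; "angular": the turn, a rotation vector about the tool's x, y, z in rad, a list of three; "hand": the finger opening in m, from 0 to 0.0854. In form: [{"translation": [x, y, z], "angular": [rx, ry, rz], "hand": hand}, ...]. A call has 1 to 10 rows; each row shifts and turns the commanded pose from where the row before left it, along the tool's axes as they then stand; what a row does not reach is not made up. A row lasts 1/8 s, in which the tool goes at most 62.5 mm and 10.7 degrees, less where a joint would pass 70% of its speed; a pose out of reach is approached as far as the arm can. A call with a gripper value outside its range is refused whole. The fingers move at their own pace and stop on an object; the grip force is fixed at half the most. Time passes only in rows, so rows that do not move let the fingers close. It gives the time, the measured TCP pose, the force and the opening at its end, in the units of the state.
- ctrl.get_obs(): the state, without advancing time (a new reading comes with each control period).
- ctrl.camera(name): name is "side" or "top"; returns a dict with "img" (480x640x3 uint8, red, green, blue), "K" (3x3 intrinsics, pixels), "eye" and "orientation" of the camera in the world. Camera axes: x right, y up, looking along -z (the intrinsics and any distortion apply to the point x, -y, -z); pixel columns grow to the right and rows downward; lengths in m; the calibration is good to about 2 mm. A picture is of the moment at which its call begins. There is no depth.
- ctrl.hand_in(): hands the job in, once; it reports no verdict.
The state is a dict: "time_s": time; "q": joint angles; "dq": joint speeds; "joint_efforts": joint torques, N m; "eef_pos": TCP position; "eef_rot": TCP orientation; "wrist_force": force on the tool from outside, world axes, zero at the start; "torque": the same for the moment, N m; "opening": opening from 0.0 (shut) to 1.0 (fully open).
Only numpy, scipy, OpenCV 4.12 (cv2) and the standard library are available. Lean on these libraries where they do the work, as an engineer would, in place of code of your own. Each camera call takes 0.05 s, during which the arm holds its last target.

## Working session

There is one attempt and no reset: what is moved stays moved. The work goes in short steps, Python scripts to look and compute and a tool call to move; the robot and the scene stay as the last step left them, time stands still between calls to the robot, and variables do not carry over. Pictures are saved under pics/ and viewed, and the job is handed in when it is done.

Besides the shell and the picture viewer there is one more tool, called in YAML: its name, and indented under it one key for each argument. apply_moves: Moves the arm, as the interface text tells. Its arguments: {"type":"object","properties":{"plan":{"type":"array","items":{"type":"object","properties":{"translation":{"type":"array","items":{"type":"number"}},"angular":{"type":"array","items":{"type":"number"}},"hand":{"type":"number"}}}}},"required":["plan"]}

```bash
mkdir -p pics; ls
python3 - <<'E'
from bench import ctrl
import cv2,numpy as np
o=ctrl.get_obs()
for k,v in o.items(): print(k,np.round(v,4))
for n in("top","side"):
    c=ctrl.camera(n); cv2.imwrite(f"pics/{n}0.png",c["img"][:,:,::-1]); print(n,c["K"],c["eye"],c["orientation"],[k for k in c])
    np.savez(f"{n}0.npz",**c)
E
```

```text
pics
time_s 0.0
q [ 1.0727  0.1815  1.608   0.      1.3538 -0.2063]
dq [ 0.0018  0.0001 -0.0004  0.0001 -0.0015  0.0014]
joint_efforts [ 8.00000e-04 -4.44890e+01 -3.51329e+01 -1.00000e-04  9.10000e-03
 -0.00000e+00]
eef_pos [0.1651 0.5502 0.2072]
eef_rot [-3.000e-04  1.454e-01  9.894e-01 -8.000e-04]
wrist_force [-0.2107  0.6416 -0.197 ]
torque [-0.0193  0.0135  0.041 ]
opening 1.0005
top [[495.22169773   0.         321.83724041]
 [  0.         495.22169773 238.11889042]
 [  0.           0.           1.        ]] [0.4328877  0.05530999 1.08723626] [-0.6962007  -0.03931399  0.04177382  0.71555149] ['img', 'K', 'eye', 'orientation']
side [[578.56164148   0.         319.19850459]
 [  0.         578.56164148 242.11625906]
 [  0.           0.           1.        ]] [ 0.22761305 -0.95128171  0.67610722] [ 0.85752223  0.48827852 -0.07329497 -0.14445605] ['img', 'K', 'eye', 'orientation']
```

View pics/top0.png

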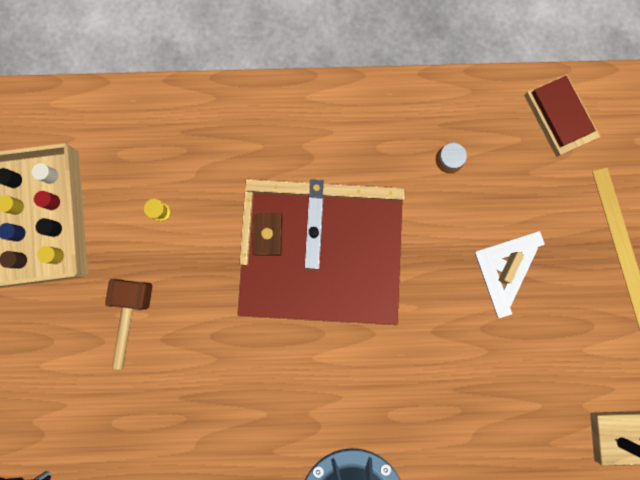

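View pics/side0.png

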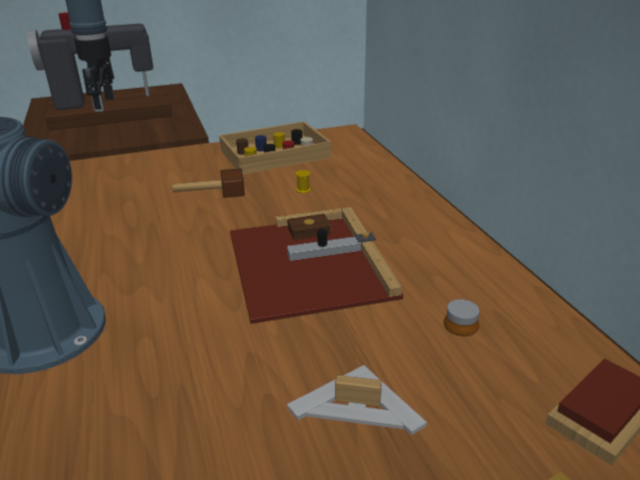

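The top view shows the board at cols 238–405, rows 180–325. The knob is at about (314,232), the block at (267,234) and the square at (478–544, 232–318) with its grip near (512,267). The side view agrees, with the arm clear at the left. Next I'll measure these.

```bash
cat > h.py <<'E'
import numpy as np,cv2
from scipy.spatial.transform import Rotation as R
def rot(q): return R.from_quat([q[1],q[2],q[3],q[0]])
def ray(c,uv):
    uv=np.atleast_2d(uv).astype(float); K=c["K"]
    d=np.c_[(uv[:,0]-K[0,2])/K[0,0],-(uv[:,1]-K[1,2])/K[1,1],-np.ones(len(uv))]
    return rot(c["orientation"]).apply(d)
def onz(c,uv,z):
    d=ray(c,uv); e=np.array(c["eye"]); return e+d*((z-e[2])/d[:,2])[:,None]
def proj(c,P):
    p=rot(c["orientation"]).inv().apply(np.atleast_2d(P)-c["eye"]); K=c["K"]
    return np.c_[K[0,2]+K[0,0]*p[:,0]/-p[:,2],K[1,2]+K[1,1]*p[:,1]/p[:,2]]
def tri(c1,u1,c2,u2):
    A=np.zeros((3,3));b=np.zeros(3)
    for c,u in((c1,u1),(c2,u2)):
        d=ray(c,u)[0];d/=np.linalg.norm(d);M=np.eye(3)-np.outer(d,d);A+=M;b+=M@np.array(c["eye"])
    return np.linalg.solve(A,b)
def shot(n,f):
    from bench import ctrl
    c=ctrl.camera(n); cv2.imwrite(f"pics/{f}.png",c["img"][:,:,::-1]); np.savez(f"{f}.npz",**c); return c
def blobs(m,amin=20):
    cs,_=cv2.findContours(m.astype(np.uint8),cv2.RETR_EXTERNAL,cv2.CHAIN_APPROX_NONE)
    return sorted([k for k in cs if cv2.contourArea(k)>amin],key=cv2.contourArea,reverse=True)
E
python3 - <<'E'
from h import *
c=dict(np.load("top0.npz"));s=dict(np.load("side0.npz"))
im=c["img"];big=cv2.resize(im[160:340,220:560,::-1],None,fx=2.3,fy=2.3,interpolation=cv2.INTER_CUBIC);cv2.imwrite("pics/z0.png",big)
im=s["img"];big=cv2.resize(im[190:440,220:500,::-1],None,fx=2.4,fy=2.4,interpolation=cv2.INTER_CUBIC);cv2.imwrite("pics/z1.png",big)
h=cv2.cvtColor(c["img"],cv2.COLOR_RGB2HSV); print([ (p,h[p[1],p[0]]) for p in[(350,280),(262,245),(314,250),(495,255),(512,267),(267,234),(314,232),(360,190)]])
E
```

```text
[((350, 280), array([  5, 162, 143], dtype=uint8)), ((262, 245), array([ 12, 153, 102], dtype=uint8)), ((314, 250), array([106,  15, 222], dtype=uint8)), ((495, 255), array([100,   3, 247], dtype=uint8)), ((512, 267), array([ 20, 104, 234], dtype=uint8)), ((267, 234), array([ 21, 151, 220], dtype=uint8)), ((314, 232), array([105,  26,  40], dtype=uint8)), ((360, 190), array([ 20, 113, 232], dtype=uint8))]
```

View pics/z0.png

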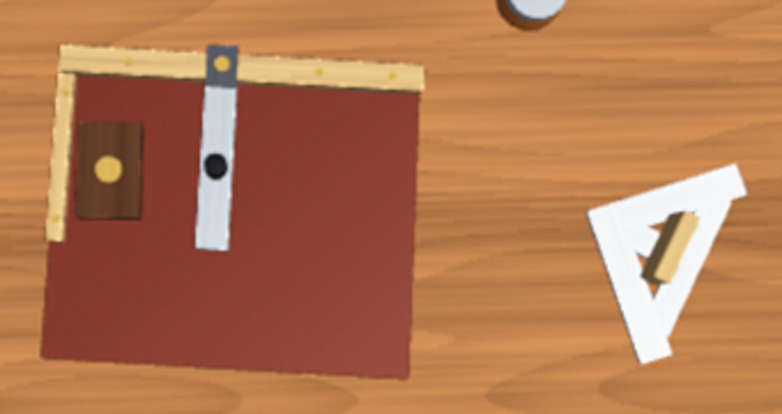

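View pics/z1.png

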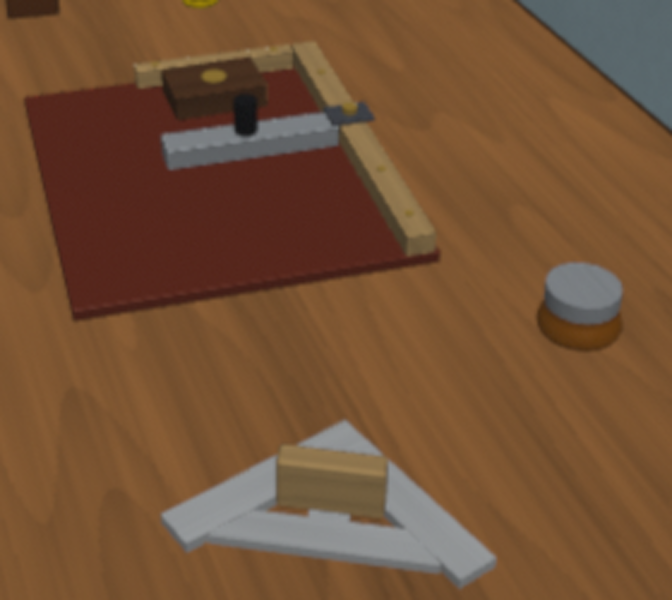

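Run:
```python
from h import *
c=dict(np.load("top0.npz"));s=dict(np.load("side0.npz"))
h=cv2.cvtColor(c["img"],cv2.COLOR_RGB2HSV).astype(int);H,S,V=h[...,0],h[...,1],h[...,2]
red=((H<8)|(H>172))&(S>130)&(V>90); red=red[:, :420].copy(); red[:,:225]=0
cnt=blobs(red)[0];print("red",cv2.boundingRect(cnt))
def fit(pts,z):
    P=onz(c,pts,z)[:,:2]; m=np.ones(len(P),bool)
    for _ in range(4):
        vx,vy,x,y=cv2.fitLine(P[m].astype(np.float32),cv2.DIST_HUBER,0,.001,.001).ravel()
        r=np.abs((P[:,0]-x)*-vy+(P[:,1]-y)*vx); m=r<max(.002,2*np.median(r))
    return np.array([x,y]),np.array([vx,vy]),r[m].max()
rr=np.array([[np.nonzero(red[v,:])[0].max()+.5,v] for v in range(205,315)])
bb=np.array([[u,np.nonzero(red[:,u])[0].max()+.5] for u in range(245,392)])
tt=np.array([[u,np.nonzero(red[:,u])[0].min()-.5] for u in range(335,398)])
for n,p,z in(("right",rr,.012),("front",bb,.012),("fenceface(top edge?)",tt,.032)):
    q,d,e=fit(p,z); 
    ang=np.degrees(np.arctan2(d[1],d[0])); print(n,q.round(4),round(ang,2),e.round(4))
    if n=="right": R_=(q,d)
    if n=="front": F_=(q,d)
    if n[0]=='f' and n!="front": W_=(q,d)
def isec(a,b):
    t=np.linalg.solve(np.c_[a[1],-b[1]],b[0]-a[0]);return a[0]+t[0]*a[1]
FR=isec(R_,F_);print("front-right corner(-160,-160)",FR)
# yaw
ax=lambda d: d if d[0]>0 else -d
yr=np.arctan2(*ax(R_[1])[::-1]); df=F_[1]*np.sign(F_[1][1]); yf=np.arctan2(-df[0],df[1]); dw=W_[1]*np.sign(W_[1][1]); yw=np.arctan2(-dw[0],dw[1])
print("yaw r,f,w",np.degrees([yr,yf,yw]))
yaw=np.mean([yr,yf,yw]); X=np.array([np.cos(yaw),np.sin(yaw)]);Y=np.array([-X[1],X[0]])
print("fence face dist from front edge (270 exp)", (W_[0]-F_[0])@X)
O=np.array([W_[0]@X-.110,0]); oxf=F_[0]@X+.16; oyr=R_[0]@Y+.16
print("ox from fence,front",O[0],oxf,"oy",oyr)
ox=(O[0]+oxf)/2;org=X*ox+Y*oyr;print("org",org)
np.savez("board.npz",org=org,yaw=yaw)
tob=lambda P:np.c_[(P[:,:2]-org)@X,(P[:,:2]-org)@Y]
# knob
m=(V<80)&(S<90);m[:,:300]=0;m[:,330:]=0;m[:215]=0;m[250:]=0
k=blobs(m,5)[0];M=cv2.moments(k);u=[M['m10']/M['m00'],M['m01']/M['m00']];print("knob px",u,"z66",onz(c,u,.066),tob(onz(c,u,.060)))
# bar
m=(S<45)&(V>150);b=m.copy();b[:,:300]=0;b[:,330:]=0;b[:180]=0;b[280:]=0
k=blobs(b)[0];r=cv2.minAreaRect(k);bp=cv2.boxPoints(r);print("bar corners board",tob(onz(c,bp,.032)).round(4))
# block
m=(H>4)&(H<18)&(V<125)&(S>120);m[:,:250]=0;m[:,290:]=0;m[:205]=0;m[260:]=0
k=blobs(m)[0];print("block",tob(onz(c,cv2.boxPoints(cv2.minAreaRect(k)),.037)).round(4))
m=(H>16)&(H<28)&(V>150);m[:,:258]=0;m[:,278:]=0;m[:220]=0;m[245:]=0
k=blobs(m,5)[0];M=cv2.moments(k);print("disc",tob(onz(c,[M['m10']/M['m00'],M['m01']/M['m00']],.037)))
# square
m=(S<45)&(V>170);m[:,:465]=0;m[:,555:]=0;m[:225]=0;m[325:]=0
k=blobs(m)[0];hull=cv2.convexHull(k);ap=cv2.approxPolyDP(hull,2,True)[:,0];print("sq",ap.tolist());P=onz(c,ap,.008);print(P.round(4))
m=(H>14)&(H<24)&(V>190)&(S>70)&(S<135);m[:,:490]=0;m[:,530:]=0;m[:245]=0;m[290:]=0
for k in blobs(m):
    r=cv2.minAreaRect(k);print("grip",r,onz(c,r[0],.047))
```

```text
red (238, 193, 164, 131)
right [ 0.5144 -0.1184] -4.88 0.0012
front [0.3785 0.0293] 85.19 0.0011
fenceface(top edge?) [ 0.6372 -0.048 ] 85.26 0.0011
front-right corner(-160,-160) [ 0.36711383 -0.10581805]
yaw r,f,w [-4.8827887 -4.8089833 -4.7421365]
fence face dist from front edge (270 exp) 0.26432937
ox from fence,front 0.5290195345878601 0.53469014 oy 0.08516185
org [0.53712367 0.04025275]
knob px [313.23950617283947, 231.8246913580247] z66 [[0.56417428 0.06763108 0.066     ]] [[0.0254215  0.02968754]]
bar corners board [[-0.0488  0.0449]
 [ 0.1045  0.0454]
 [ 0.1044  0.0142]
 [-0.0488  0.0141]]
block [[-0.0286  0.1581]
 [ 0.0656  0.1621]
 [ 0.0673  0.0972]
 [-0.0269  0.0938]]
disc [[0.02013038 0.12948938]]
sq [[539, 232], [543, 244], [511, 313], [498, 317], [475, 252]]
[[ 0.5577 -0.4278  0.008 ]
 [ 0.531  -0.4346  0.008 ]
 [ 0.3835 -0.3537  0.008 ]
 [ 0.3757 -0.3251  0.008 ]
 [ 0.5175 -0.2843  0.008 ]]
grip ((514.0916748046875, 266.80657958984375), (6.849382400512695, 31.82108497619629), 25.34617805480957) [[ 0.48099928 -0.35226583  0.047     ]]
```

Every check agrees with the given sizes:
- The square's legs measure 149 and 148 mm.
- The bar's right face is at board y≈14 mm, so the gap is about 125 mm.
- The board yaw is -4.8° and the square's yaw is +15.9°.

The red boundary along the fence is the fence's bottom edge, so the board origin is at about (0.539, 0.040). I'll shut the hand and turn the tool so its y axis lies along the board's y.

apply_moves:
  plan:
    - {"translation":[0,0,0],"angular":[0,0,-0.104],"hand":0}
    - {"translation":[0,0,0],"angular":[0,0,-0.104],"hand":0}

```text
time_s: 0.35
eef_pos: [0.1652, 0.5504, 0.2075]
eef_rot: [-0.0, 0.04, 0.999, -0.0]
wrist_force: [-0.6, -0.4, 0.3]
opening: 0.603
```

```bash
cat >> h.py <<'E'
yaw=np.radians(-4.81);X=np.array([np.cos(yaw),np.sin(yaw)]);Y=np.array([-X[1],X[0]]);ORG=X*.5335+Y*.0852
def b2w(x,y): return ORG+X*x+Y*y
def w2b(p): p=np.array(p[:2])-ORG; return np.array([p@X,p@Y])
def st(tgt=None):
    from bench import ctrl
    o=ctrl.get_obs();p=np.array(o["eef_pos"]);r=rot(o["eef_rot"]);m=r.as_matrix()
    print("t",round(o["time_s"],2),"p",p.round(4),"board",w2b(p).round(4),"jaw",np.degrees(np.arctan2(m[1,1],m[0,1])).round(2),"tilt",m[2,2].round(5),"F",np.round(o["wrist_force"],1),"open",round(o["opening"],3),"q",np.round(o["q"],2))
    f=np.array(o["wrist_force"][:2]);print("F board",(f@X).round(1),(f@Y).round(1))
    if tgt is not None: print("tool delta",r.inv().apply(np.array(tgt)-p).round(4))
    return o
E
python3 -c "
from h import *
st([*b2w(.025,-.035),.2])"
```

```text
t 0.35 p [0.1652 0.5504 0.2075] board [-0.415   0.4771] jaw 85.39 tilt -1.0 F [-0.6 -0.4  0.3] open 0.603 q [ 1.07  0.18  1.61  0.    1.35 -0.42]
F board -0.5 -0.4
tool delta [-0.4382 -0.5136  0.0078]
```

apply_moves:
  plan:
    - {"translation":[-0.03,-0.035,0],"angular":[0,0,0],"hand":0}
    - {"translation":[-0.03,-0.035,0],"angular":[0,0,0],"hand":0}
    - {"translation":[-0.03,-0.035,0],"angular":[0,0,0],"hand":0}
    - {"translation":[-0.03,-0.035,0],"angular":[0,0,0],"hand":0}
    - {"translation":[-0.03,-0.035,0],"angular":[0,0,0],"hand":0}
    - {"translation":[-0.03,-0.035,0],"angular":[0,0,0],"hand":0}
    - {"translation":[-0.03,-0.035,0],"angular":[0,0,0],"hand":0}
    - {"translation":[-0.03,-0.035,0],"angular":[0,0,0],"hand":0}
    - {"translation":[-0.03,-0.035,0],"angular":[0,0,0],"hand":0}
    - {"translation":[-0.03,-0.035,0],"angular":[0,0,0],"hand":0}

```text
time_s: 1.6
eef_pos: [0.4355, 0.1755, 0.2079]
eef_rot: [-0.0, 0.042, 0.999, 0.0]
wrist_force: [-0.2, -0.2, 0.1]
opening: -0.002
```

```bash
python3 -c "
from h import *
st([*b2w(.025,-.035),.2])"
```

```text
t 1.6 p [0.4355 0.1755 0.2079] board [-0.1142  0.1262] jaw 85.19 tilt -1.0 F [-0.2 -0.2  0.1] open -0.002 q [ 0.13 -0.06  1.86  0.    1.34 -1.36]
F board -0.2 -0.2
tool delta [-0.1392 -0.1612  0.0078]
```

apply_moves:
  plan:
    - {"translation":[-0.035,-0.04,0],"angular":[0,0,0],"hand":0}
    - {"translation":[-0.035,-0.04,0],"angular":[0,0,0],"hand":0}
    - {"translation":[-0.035,-0.04,0],"angular":[0,0,0],"hand":0}
    - {"translation":[-0.035,-0.04,0.0],"angular":[0,0,0],"hand":0}
    - {"translation":[0,0,0.04],"angular":[0,0,0],"hand":0}
    - {"translation":[0,0,0.04],"angular":[0,0,0],"hand":0}
    - {"translation":[0,0,0.04],"angular":[0,0,0],"hand":0}
    - {"translation":[0,0,0.04],"angular":[0,0,0],"hand":0}
    - {"translation":[0,0,0],"angular":[0,0,0],"hand":0}

```text
time_s: 2.72
eef_pos: [0.5576, 0.0064, 0.0445]
eef_rot: [-0.004, 0.042, 0.999, 0.001]
wrist_force: [-0.6, 0.4, 0.1]
opening: -0.0
```

```bash
python3 -c "
from h import *
st([*b2w(.025,-.035),.022])
shot('top','top1');s=shot('side','side1')
im=s['img'];cv2.imwrite('pics/z2.png',cv2.resize(im[140:340,200:440,::-1],None,fx=3,fy=3))"
```

```text
t 2.73 p [0.5576 0.0064 0.0445] board [ 0.0216 -0.0321] jaw 85.19 tilt -0.99997 F [-0.6  0.4  0.1] open -0.0 q [-0.2   0.35  1.76  0.    1.04 -1.69]
F board -0.7 0.4
tool delta [-0.0035 -0.0029  0.0225]
```

View pics/z2.png

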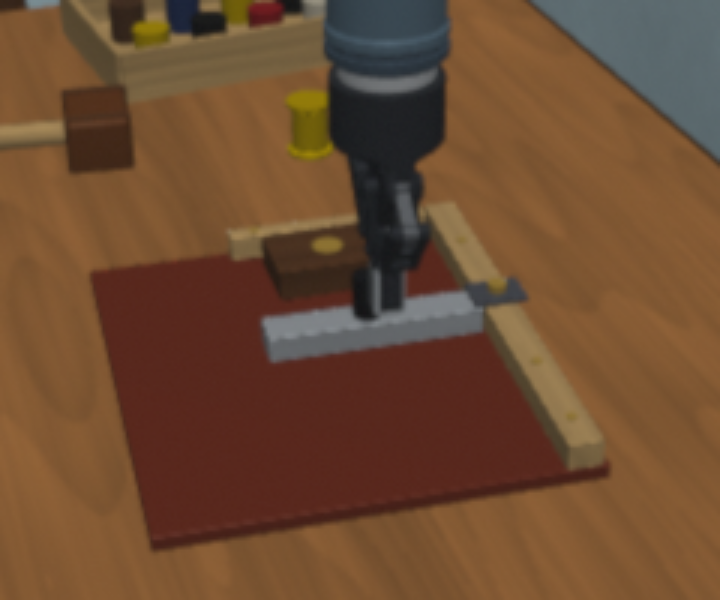

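The fingertips are right of the bar and above the board, with the knob just left of the fingers at zoom (365,295). I'll go down and then push along board +y.

apply_moves:
  plan:
    - {"translation":[-0.003,0,0.012],"angular":[0,0,0],"hand":0}
    - {"translation":[0,0,0.01],"angular":[0,0,0],"hand":0}
    - {"translation":[0,0.01,0],"angular":[0,0,0],"hand":0}
    - {"translation":[0,0.01,0],"angular":[0,0,0],"hand":0}
    - {"translation":[0,0.01,0],"angular":[0,0,0],"hand":0}
    - {"translation":[0,0.01,0],"angular":[0,0,0],"hand":0}
    - {"translation":[0,0.01,0],"angular":[0,0,0],"hand":0}
    - {"translation":[0,0.01,0],"angular":[0,0,0],"hand":0}

```text
time_s: 3.82
eef_pos: [0.5694, 0.0658, 0.0263]
eef_rot: [0.0, 0.042, 0.999, -0.0]
wrist_force: [0.0, -1.0, 1.1]
opening: 0.002
```

```bash
python3 -c "
from h import *
st()
c=shot('top','top2');s=shot('side','side2')
a=cv2.resize(c['img'][160:340,220:420,::-1],None,fx=2,fy=2);b=cv2.resize(s['img'][160:340,220:420,::-1],None,fx=2,fy=2);cv2.imwrite('pics/z3.png',np.hstack([a,b]))"
```

```text
t 3.83 p [0.5694 0.0658 0.0263] board [0.0284 0.0281] jaw 85.2 tilt -1.0 F [ 0.  -1.   1.1] open 0.002 q [-0.09  0.4   1.73 -0.    1.   -1.58]
F board 0.1 -1.0
```

View pics/z3.png

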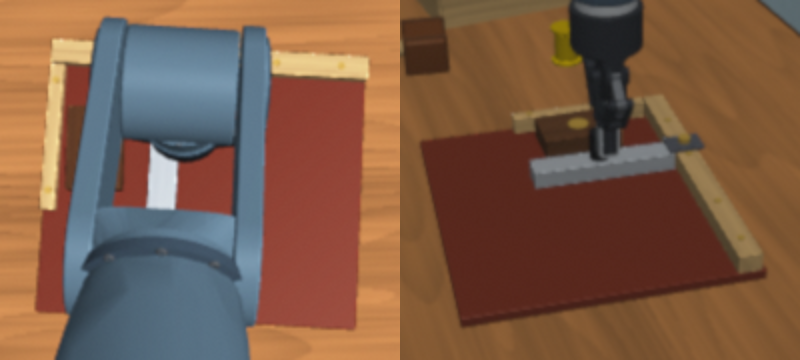

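The stop has moved and is being pushed with about 1 N; the bar has shifted about 12 px in the top view. I'll push on.

apply_moves:
  plan:
    - {"translation":[0,0.01,0],"angular":[0,0,0],"hand":0}
    - {"translation":[0,0.01,0],"angular":[0,0,0],"hand":0}
    - {"translation":[0,0.007,0],"angular":[0,0,0],"hand":0}
    - {"translation":[0,0.003,0],"angular":[0,0,0],"hand":0}
    - {"translation":[0,0.003,0],"angular":[0,0,0],"hand":0}
    - {"translation":[0,0.0,0],"angular":[0,0,0],"hand":0}

```text
time_s: 4.68
eef_pos: [0.5719, 0.0983, 0.026]
eef_rot: [-0.0, 0.042, 0.999, 0.0]
wrist_force: [0.5, 0.1, -0.1]
opening: -0.0
```

```bash
python3 -c "
from h import *
st()
c=shot('top','top3');s=shot('side','side3')
a=cv2.resize(c['img'][160:340,220:420,::-1],None,fx=2,fy=2);b=cv2.resize(s['img'][160:340,220:420,::-1],None,fx=2,fy=2);cv2.imwrite('pics/z4.png',np.hstack([a,b]))"
```

```text
t 4.67 p [0.5719 0.0983 0.026 ] board [0.0281 0.0607] jaw 85.2 tilt -1.0 F [ 0.5  0.1 -0.1] open -0.0 q [-0.03  0.42  1.71  0.    1.01 -1.52]
F board 0.5 0.1
```

View pics/z4.png

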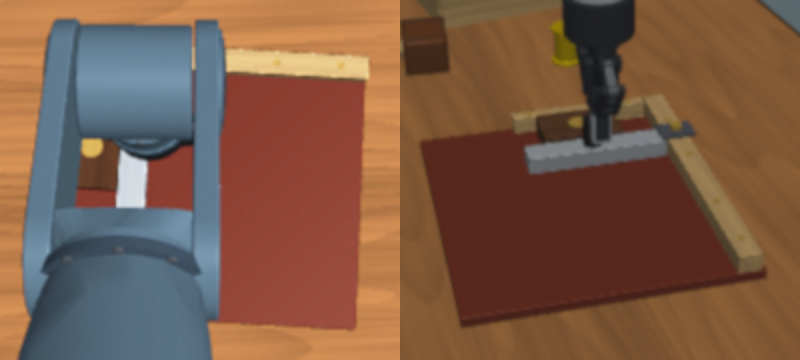

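The stop is nearly on the block, with the bar beside it at zoom (116–148). I'll advance in small steps.

apply_moves:
  plan:
    - {"translation":[0,0.003,0],"angular":[0,0,0],"hand":0}
    - {"translation":[0,0.003,0],"angular":[0,0,0],"hand":0}
    - {"translation":[0,0,0],"angular":[0,0,0],"hand":0}

```text
time_s: 5.15
eef_pos: [0.5725, 0.1043, 0.0261]
eef_rot: [0.0, 0.042, 0.999, 0.0]
wrist_force: [0.5, -1.3, -1.4]
opening: 0.001
```

apply_moves:
  plan:
    - {"translation":[0,0.002,0],"angular":[0,0,0],"hand":0}
    - {"translation":[0,0.002,0],"angular":[0,0,0],"hand":0}
    - {"translation":[0,0,0],"angular":[0,0,0],"hand":0}

```text
time_s: 5.52
eef_pos: [0.5726, 0.1052, 0.0261]
eef_rot: [-0.0, 0.042, 0.999, -0.002]
wrist_force: [-2.0, -13.7, 1.8]
opening: 0.0
```

apply_moves:
  plan:
    - {"translation":[0,0.002,0],"angular":[0,0,0],"hand":0}
    - {"translation":[0,0.001,0],"angular":[0,0,0],"hand":0}
    - {"translation":[0,0,0],"angular":[0,0,0],"hand":0}

```text
time_s: 5.9
eef_pos: [0.5726, 0.1055, 0.0261]
eef_rot: [-0.001, 0.042, 0.999, -0.004]
wrist_force: [-4.3, -24.1, 4.2]
opening: -0.001
```

It's hard against the block with 24 N and no travel. I'll back off and lift clear.

apply_moves:
  plan:
    - {"translation":[0,-0.004,0],"angular":[0,0,0],"hand":0}
    - {"translation":[0,-0.01,0],"angular":[0,0,0],"hand":0}
    - {"translation":[0,-0.02,0],"angular":[0,0,0],"hand":0}
    - {"translation":[0,-0.03,0],"angular":[0,0,0],"hand":0.0}
    - {"translation":[0,0,-0.04],"angular":[0,0,0],"hand":0.05}
    - {"translation":[0,-0.04,-0.04],"angular":[0,0,0],"hand":0.05}
    - {"translation":[0,-0.045,-0.04],"angular":[0,0,0],"hand":0.05}
    - {"translation":[0,-0.05,-0.0],"angular":[0,0,0],"hand":0.05}
    - {"translation":[0,-0.05,0],"angular":[0,0,0],"hand":0.05}
    - {"translation":[0,-0.05,0],"angular":[0,0,0],"hand":0.05}

```text
time_s: 7.15
eef_pos: [0.5475, -0.189, 0.1464]
eef_rot: [0.0, 0.042, 0.999, -0.0]
wrist_force: [0.9, 0.8, 0.6]
opening: 0.584
```

```bash
python3 -c "
from h import *
st([.481,-.3523,.13])
c=shot('top','top4');s=shot('side','side4')
a=cv2.resize(c['img'][160:340,220:420,::-1],None,fx=2,fy=2);b=cv2.resize(s['img'][160:340,220:420,::-1],None,fx=2,fy=2);cv2.imwrite('pics/z5.png',np.hstack([a,b]))"
```

```text
t 7.15 p [ 0.5475 -0.189   0.1464] board [ 0.0279 -0.2276] jaw 85.2 tilt -1.0 F [0.9 0.8 0.6] open 0.584 q [-0.54  0.25  1.65  0.    1.24 -2.02]
F board 0.9 0.9
tool delta [ 0.0526 -0.1683  0.0164]
```

View pics/z5.png

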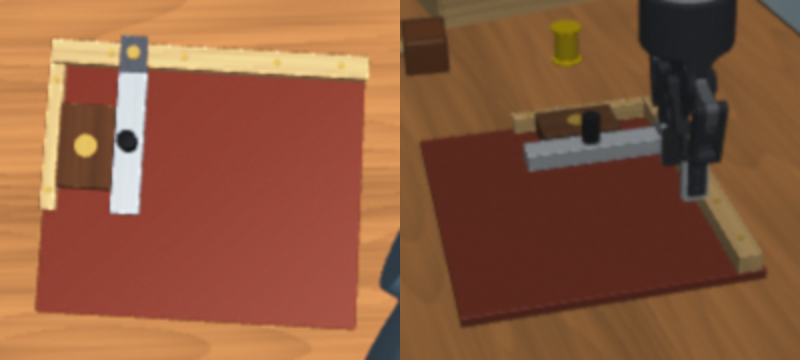

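View pics/top4.png

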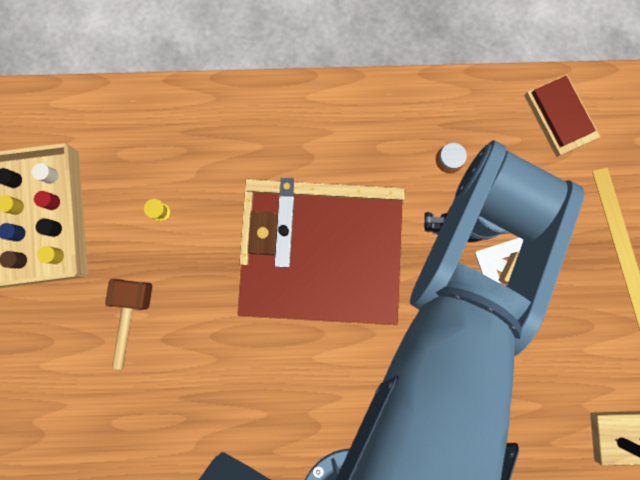

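The block now sits squarely between the end stop and the bar. In the zoom the block spans 58–112, the bar's left face is at about 113 and there's no visible gap. Next I'll turn for the grip.

apply_moves:
  plan:
    - {"translation":[0.0,-0.03,0],"angular":[0,0,0.141],"hand":0.05}
    - {"translation":[0.0,-0.03,0],"angular":[0,0,0.141],"hand":0.05}
    - {"translation":[0,-0.03,0],"angular":[0,0,0.142],"hand":0.05}
    - {"translation":[0,0,0],"angular":[0,0,0],"hand":0.05}

```text
time_s: 7.75
eef_pos: [0.5273, -0.2755, 0.146]
eef_rot: [0.0, 0.252, 0.968, 0.0]
wrist_force: [0.1, 0.1, 0.5]
opening: 0.586
```

```bash
python3 -c "
from h import *
st([.481,-.3523,.1])"
```

```text
t 7.75 p [ 0.5273 -0.2755  0.146 ] board [ 0.015  -0.3155] jaw 60.76 tilt -1.0 F [0.1 0.1 0.5] open 0.586 q [-0.68  0.28  1.61  0.    1.24 -1.74]
F board 0.1 0.1
tool delta [ 0.0029 -0.0896  0.046 ]
```

apply_moves:
  plan:
    - {"translation":[0.003,-0.045,0.0],"angular":[0,0,0],"hand":0.05}
    - {"translation":[0.0,-0.045,0.0],"angular":[0,0,0],"hand":0.05}
    - {"translation":[0,0,0.04],"angular":[0,0,0],"hand":0.05}
    - {"translation":[0,0,0.02],"angular":[0,0,0],"hand":0.05}
    - {"translation":[0,0,0],"angular":[0,0,0],"hand":0.05}

```text
time_s: 8.38
eef_pos: [0.4809, -0.349, 0.0841]
eef_rot: [-0.002, 0.25, 0.968, 0.001]
wrist_force: [-1.2, 0.6, 1.2]
opening: 0.586
```

```bash
python3 -c "
from h import *
st([.481,-.3523,.016])
c=shot('top','top5');s=shot('side','side5')
a=cv2.resize(c['img'][200:340,440:580,::-1],None,fx=2.5,fy=2.5);b=cv2.resize(s['img'][320:460,270:440,::-1],None,fx=2.5,fy=2.5);cv2.imwrite('pics/z6.png',np.hstack([a,b]))"
```

```text
t 8.38 p [ 0.4809 -0.349   0.0841] board [-0.025  -0.3926] jaw 61.01 tilt -0.99999 F [-1.2  0.6  1.2] open 0.586 q [-0.83  0.36  1.65  0.    1.13 -1.89]
F board -1.3 0.5
tool delta [-0.002  -0.003   0.0681]
```

View pics/z6.png

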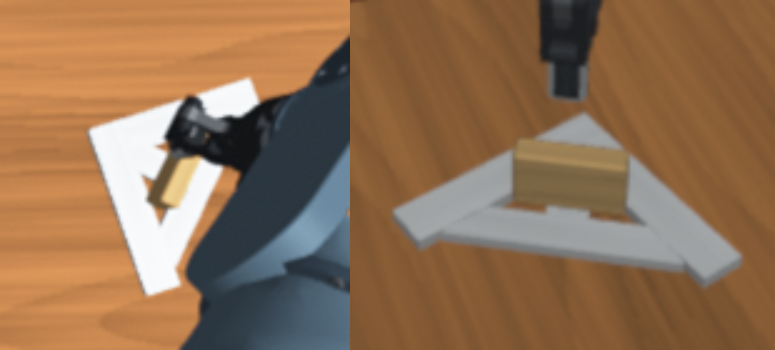

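The fingers stand over the grip. In the side view the fingertips are at x≈567 in the zoom and the grip centre is at ≈571. I'll go down and close.

apply_moves:
  plan:
    - {"translation":[-0.002,-0.003,0.03],"angular":[0,0,0],"hand":0.05}
    - {"translation":[0,0,0.025],"angular":[0,0,0],"hand":0.05}
    - {"translation":[0,0,0.013],"angular":[0,0,0],"hand":0.05}
    - {"translation":[0,0,0],"angular":[0,0,0],"hand":0.05}
    - {"translation":[0,0,0],"angular":[0,0,0],"hand":0.0}
    - {"translation":[0,0,0],"angular":[0,0,0],"hand":0.0}
    - {"translation":[0,0,0],"angular":[0,0,0],"hand":0.0}
    - {"translation":[0,0,0],"angular":[0,0,0],"hand":0.0}

```text
time_s: 9.48
eef_pos: [0.4828, -0.3557, 0.0198]
eef_rot: [0.001, 0.251, 0.968, -0.001]
wrist_force: [-0.3, 0.5, 6.6]
opening: 0.179
```

```bash
python3 -c "
from h import *
st()
c=shot('top','top6');s=shot('side','side6')
a=cv2.resize(c['img'][200:340,440:580,::-1],None,fx=2.5,fy=2.5);b=cv2.resize(s['img'][320:460,270:440,::-1],None,fx=2.5,fy=2.5);cv2.imwrite('pics/z7.png',np.hstack([a,b]))"
```

```text
t 9.47 p [ 0.4828 -0.3557  0.0198] board [-0.0225 -0.3992] jaw 60.91 tilt -1.0 F [-0.3  0.5  6.6] open 0.179 q [-0.83  0.46  1.66 -0.    1.01 -1.9 ]
F board -0.4 0.5
```

View pics/z7.png

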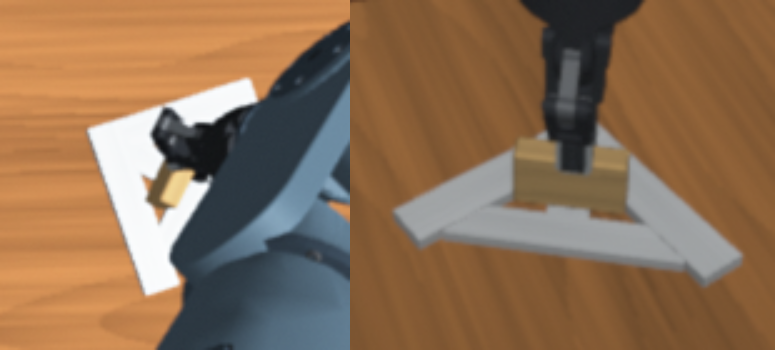

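The grip is held, with the opening stopped at 0.18. I'll lift it.

apply_moves:
  plan:
    - {"translation":[0,0,-0.02],"angular":[0,0,0],"hand":0.0}
    - {"translation":[0,0,-0.035],"angular":[0,0,0],"hand":0.0}
    - {"translation":[0,0,-0.02],"angular":[0,0,0],"hand":0.0}
    - {"translation":[0,0,0],"angular":[0,0,0],"hand":0.0}

```text
time_s: 10.07
eef_pos: [0.483, -0.356, 0.0954]
eef_rot: [0.002, 0.251, 0.968, -0.001]
wrist_force: [-0.2, 0.0, -4.8]
opening: 0.183
```

```bash
python3 -c "
from h import *
st([*b2w(.03,0),.097])
c=shot('top','top7');s=shot('side','side7')
a=cv2.resize(c['img'][200:340,440:580,::-1],None,fx=2.5,fy=2.5);b=cv2.resize(s['img'][280:420,270:440,::-1],None,fx=2.5,fy=2.5);cv2.imwrite('pics/z8.png',np.hstack([a,b]))"
```

```text
t 10.07 p [ 0.483  -0.356   0.0954] board [-0.0223 -0.3994] jaw 60.91 tilt -0.99999 F [-0.2  0.  -4.8] open 0.183 q [-0.83  0.35  1.64  0.    1.15 -1.9 ]
F board -0.2 -0.0
tool delta [ 0.1166  0.3856 -0.0026]
```

View pics/z8.png

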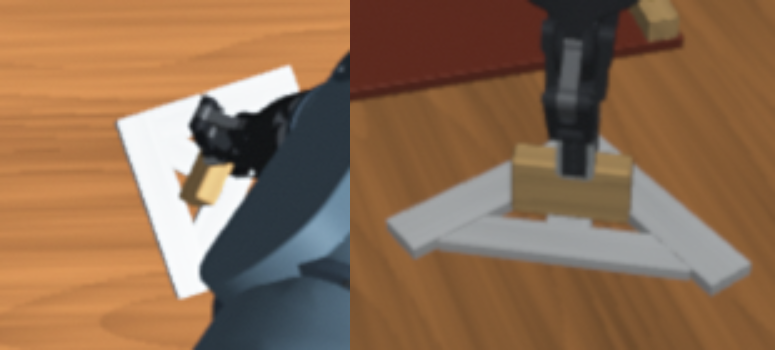

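The square is lifted level. Now I'll turn it to the board's heading.

apply_moves:
  plan:
    - {"translation":[0,0,0],"angular":[0,0,0.1205],"hand":0.0}
    - {"translation":[0,0,0],"angular":[0,0,0.1205],"hand":0.0}
    - {"translation":[0,0,0],"angular":[0,0,0.1205],"hand":0.0}
    - {"translation":[0,0,0],"angular":[0,0,0],"hand":0.0}

```text
time_s: 10.68
eef_pos: [0.4811, -0.3539, 0.0913]
eef_rot: [-0.001, 0.421, 0.907, 0.001]
wrist_force: [-0.0, -0.4, -3.9]
opening: 0.175
```

```bash
python3 -c "
from h import *
st([*b2w(.03,-0.02),.097])"
```

```text
t 10.68 p [ 0.4811 -0.3539  0.0913] board [-0.0244 -0.3975] jaw 40.25 tilt -0.99999 F [-0.  -0.4 -3.9] open 0.175 q [-0.83  0.36  1.64 -0.    1.15 -1.54]
F board 0.0 -0.4
tool delta [ 0.2282  0.3057 -0.005 ]
```

apply_moves:
  plan:
    - {"translation":[0.025,0.034,0],"angular":[0,0,0],"hand":0.0}
    - {"translation":[0.025,0.034,0],"angular":[0,0,0],"hand":0.0}
    - {"translation":[0.025,0.034,0],"angular":[0,0,0],"hand":0.0}
    - {"translation":[0.025,0.034,0],"angular":[0,0,0],"hand":0.0}
    - {"translation":[0.025,0.034,0],"angular":[0,0,0],"hand":0.0}
    - {"translation":[0.025,0.034,0],"angular":[0,0,0],"hand":0.0}
    - {"translation":[0.025,0.034,0],"angular":[0,0,0],"hand":0.0}
    - {"translation":[0.025,0.034,0],"angular":[0,0,0],"hand":0.0}
    - {"translation":[0.028,0.034,0],"angular":[0,0,0],"hand":0.0}
    - {"translation":[0,0,0],"angular":[0,0,0],"hand":0.0}

```text
time_s: 11.92
eef_pos: [0.568, 0.0199, 0.0921]
eef_rot: [-0.001, 0.418, 0.908, 0.0]
wrist_force: [-0.2, -0.8, -3.8]
opening: 0.183
```

```bash
python3 -c "
from h import *
st([*b2w(.03,-0.02),.032])
c=shot('top','top8');s=shot('side','side8')
a=cv2.resize(c['img'][160:340,220:420,::-1],None,fx=2,fy=2);b=cv2.resize(s['img'][160:340,220:420,::-1],None,fx=2,fy=2);cv2.imwrite('pics/z9.png',np.hstack([a,b]))"
```

```text
t 11.93 p [0.568  0.0199 0.0921] board [ 0.0308 -0.0177] jaw 40.58 tilt -1.0 F [-0.2 -0.8 -3.8] open 0.183 q [-0.17  0.3   1.72  0.    1.13 -0.88]
F board -0.1 -0.8
tool delta [-0.0011 -0.0022  0.0601]
```

View pics/z9.png

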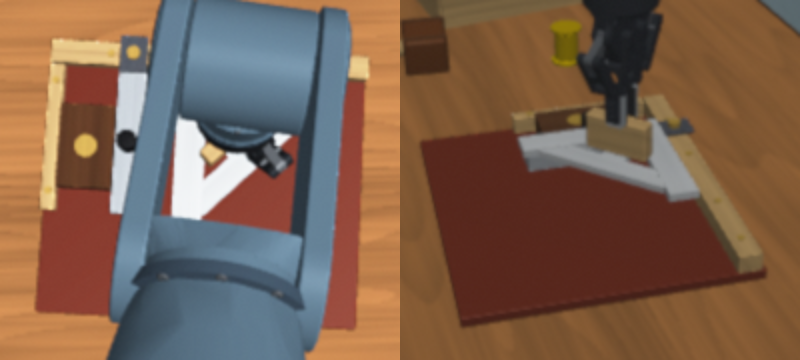

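The square is over the board, parallel to the bar and well short of both faces, with its left edge at zoom x≈173 against the bar's right edge at ≈147. I'll lower it.

apply_moves:
  plan:
    - {"translation":[0,0,0.03],"angular":[0,0,0],"hand":0.0}
    - {"translation":[0,0,0.02],"angular":[0,0,0],"hand":0.0}
    - {"translation":[0,0,0],"angular":[0,0,0],"hand":0.0}

```text
time_s: 12.4
eef_pos: [0.5665, 0.0158, 0.041]
eef_rot: [-0.002, 0.421, 0.907, -0.001]
wrist_force: [-0.2, 0.6, -4.1]
opening: 0.177
```

```bash
python3 -c "
from h import *
st()
c=shot('top','top9');s=shot('side','side9')
a=cv2.resize(c['img'][160:340,220:420,::-1],None,fx=2,fy=2);b=cv2.resize(s['img'][160:340,220:420,::-1],None,fx=2,fy=2);cv2.imwrite('pics/z10.png',np.hstack([a,b]))"
```

```text
t 12.4 p [0.5665 0.0158 0.041 ] board [ 0.0297 -0.0219] jaw 40.15 tilt -0.99999 F [-0.2  0.6 -4.1] open 0.177 q [-0.18  0.37  1.74 -0.    1.03 -0.88]
F board -0.3 0.5
```

View pics/z10.png

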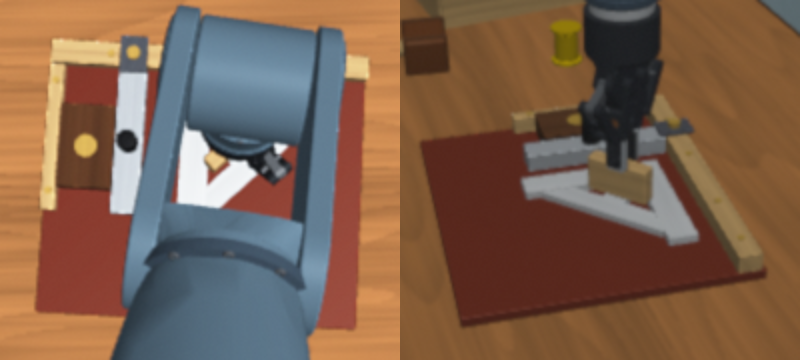

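apply_moves:
  plan:
    - {"translation":[0,0,0.004],"angular":[0,0,0],"hand":0.0}
    - {"translation":[0,0,0.003],"angular":[0,0,0],"hand":0.0}
    - {"translation":[0,0,0],"angular":[0,0,0],"hand":0.0}

```text
time_s: 12.88
eef_pos: [0.5685, 0.0168, 0.0361]
eef_rot: [-0.0, 0.421, 0.907, -0.0]
wrist_force: [-0.6, 0.9, -3.2]
opening: 0.178
```

apply_moves:
  plan:
    - {"translation":[0,0,0.002],"angular":[0,0,0],"hand":0.0}
    - {"translation":[0,0,0],"angular":[0,0,0],"hand":0.0}

```text
time_s: 13.12
eef_pos: [0.5685, 0.0169, 0.034]
eef_rot: [-0.0, 0.421, 0.907, -0.0]
wrist_force: [-0.1, -0.3, -4.7]
opening: 0.178
```

apply_moves:
  plan:
    - {"translation":[0,0,0.002],"angular":[0,0,0],"hand":0.0}
    - {"translation":[0,0,0],"angular":[0,0,0],"hand":0.0}

```text
time_s: 13.38
eef_pos: [0.5686, 0.0168, 0.032]
eef_rot: [-0.0, 0.421, 0.907, -0.0]
wrist_force: [0.5, 0.8, -4.1]
opening: 0.177
```

apply_moves:
  plan:
    - {"translation":[0,0,0.002],"angular":[0,0,0],"hand":0.0}
    - {"translation":[0,0,0],"angular":[0,0,0],"hand":0.0}

```text
time_s: 13.62
eef_pos: [0.5688, 0.0169, 0.0317]
eef_rot: [-0.0, 0.421, 0.907, -0.0]
wrist_force: [-5.9, 1.4, 10.5]
opening: 0.18
```

Contact with the board (z=0.0317, as predicted, with the load off). I'll ease the pressure and slide to the stop along board +y.

apply_moves:
  plan:
    - {"translation":[0,0,-0.0012],"angular":[0,0,0],"hand":0.0}
    - {"translation":[0.0057,0.0057,0],"angular":[0,0,0],"hand":0.0}
    - {"translation":[0.0057,0.0057,0],"angular":[0,0,0],"hand":0.0}
    - {"translation":[0.0057,0.0057,0],"angular":[0,0,0],"hand":0.0}
    - {"translation":[0.0057,0.0057,0],"angular":[0,0,0],"hand":0.0}
    - {"translation":[0,0,0],"angular":[0,0,0],"hand":0.0}

```text
time_s: 14.38
eef_pos: [0.572, 0.0501, 0.0318]
eef_rot: [0.0, 0.421, 0.907, 0.001]
wrist_force: [0.7, -0.6, 4.2]
opening: 0.177
```

```bash
python3 -c "
from h import *
st()
c=shot('top','top10');s=shot('side','side10')
a=cv2.resize(c['img'][160:340,220:420,::-1],None,fx=2,fy=2);b=cv2.resize(s['img'][160:340,220:420,::-1],None,fx=2,fy=2);cv2.imwrite('pics/z11.png',np.hstack([a,b]))"
```

```text
t 14.38 p [0.572  0.0501 0.0318] board [0.0323 0.0127] jaw 40.24 tilt -1.0 F [ 0.7 -0.6  4.2] open 0.177 q [-0.12  0.4   1.73  0.    1.01 -0.82]
F board 0.7 -0.5
```

View pics/z11.png

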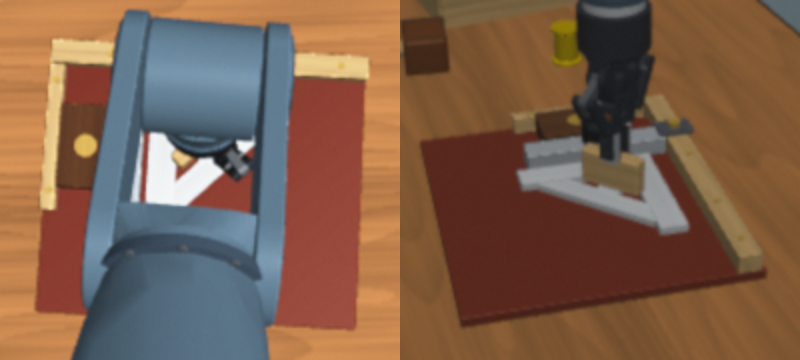

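The square is flat, about 10 mm short of the stop and about 22 mm short of the fence. I'll go to the fence first.

apply_moves:
  plan:
    - {"translation":[-0.0042,0.0042,0],"angular":[0,0,0],"hand":0.0}
    - {"translation":[-0.0042,0.0042,0],"angular":[0,0,0],"hand":0.0}
    - {"translation":[-0.0035,0.0035,0],"angular":[0,0,0],"hand":0.0}
    - {"translation":[0,0,0],"angular":[0,0,0],"hand":0.0}

```text
time_s: 14.98
eef_pos: [0.585, 0.0488, 0.0317]
eef_rot: [-0.004, 0.421, 0.907, -0.001]
wrist_force: [-13.1, 2.1, 18.0]
opening: 0.18
```

apply_moves:
  plan:
    - {"translation":[-0.0014,0.0014,0],"angular":[0,0,0],"hand":0.0}
    - {"translation":[-0.0014,0.0014,0],"angular":[0,0,0],"hand":0.0}
    - {"translation":[0,0,0],"angular":[0,0,0],"hand":0.0}

```text
time_s: 15.35
eef_pos: [0.5882, 0.0485, 0.0317]
eef_rot: [-0.004, 0.421, 0.907, -0.001]
wrist_force: [-15.9, 0.6, 20.8]
opening: 0.183
```

Fz has grown to 21 N, so the square is being pressed down and dragging. I'll relieve it.

apply_moves:
  plan:
    - {"translation":[0,0,-0.001],"angular":[0,0,0],"hand":0.0}
    - {"translation":[0,0,-0.0005],"angular":[0,0,0],"hand":0.0}
    - {"translation":[0,0,0],"angular":[0,0,0],"hand":0.0}

```text
time_s: 15.72
eef_pos: [0.5913, 0.0475, 0.0319]
eef_rot: [-0.001, 0.421, 0.907, -0.0]
wrist_force: [0.3, -0.1, -3.5]
opening: 0.179
```

```bash
python3 -c "
from h import *
st()
c=shot('top','top11');s=shot('side','side11')
b=cv2.resize(s['img'][200:310,260:420,::-1],None,fx=4.5,fy=4.5,interpolation=cv2.INTER_CUBIC);cv2.imwrite('pics/z12.png',b)"
```

```text
t 15.72 p [0.5913 0.0475 0.0319] board [0.0517 0.0118] jaw 40.19 tilt -1.0 F [ 0.3 -0.1 -3.5] open 0.179 q [-0.12  0.43  1.68  0.    1.03 -0.82]
F board 0.3 -0.1
```

View pics/z12.png

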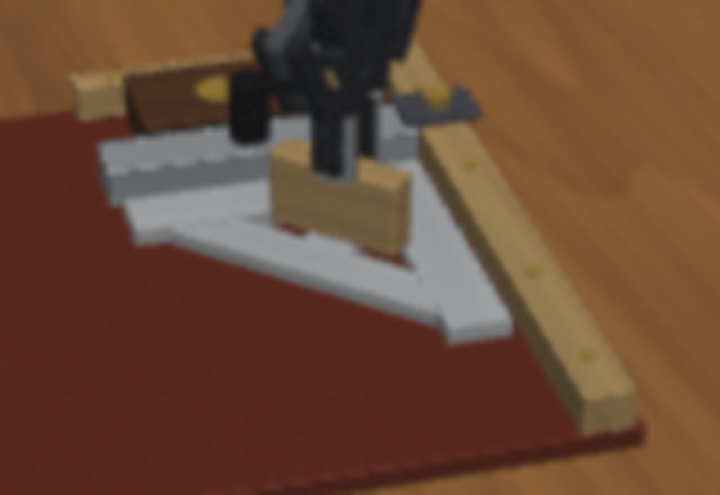

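It's free now and just touching. The fence leg is a few mm from the fence and the bar is about 8 mm away. I'll continue +x gently.

apply_moves:
  plan:
    - {"translation":[-0.0014,0.0014,0],"angular":[0,0,0],"hand":0.0}
    - {"translation":[-0.0007,0.0007,0],"angular":[0,0,0],"hand":0.0}
    - {"translation":[0,0,0],"angular":[0,0,0],"hand":0.0}

```text
time_s: 16.2
eef_pos: [0.5951, 0.0469, 0.0327]
eef_rot: [0.0, 0.421, 0.907, 0.0]
wrist_force: [-0.0, 0.4, -4.2]
opening: 0.18
```

apply_moves:
  plan:
    - {"translation":[-0.0014,0.0014,0],"angular":[0,0,0],"hand":0.0}
    - {"translation":[-0.0,0.0,0],"angular":[0,0,0],"hand":0.0}

```text
time_s: 16.45
eef_pos: [0.5959, 0.0469, 0.0326]
eef_rot: [-0.001, 0.421, 0.907, -0.0]
wrist_force: [-5.7, 0.5, -0.5]
opening: 0.181
```

The fence contacts at TCP board x≈56 mm, where 55 was expected. Now I'll go along the fence to the stop.

apply_moves:
  plan:
    - {"translation":[0.0021,0.0021,0],"angular":[0,0,0],"hand":0.0}
    - {"translation":[0.0021,0.0021,0],"angular":[0,0,0],"hand":0.0}
    - {"translation":[0.0014,0.0014,0],"angular":[0,0,0],"hand":0.0}
    - {"translation":[0,0,0],"angular":[0,0,0],"hand":0.0}

```text
time_s: 16.95
eef_pos: [0.5968, 0.0543, 0.0324]
eef_rot: [-0.001, 0.421, 0.907, -0.001]
wrist_force: [-4.5, -2.4, -3.4]
opening: 0.183
```

```bash
python3 -c "
from h import *
st()"
```

```text
t 16.95 p [0.5968 0.0543 0.0324] board [0.0566 0.019 ] jaw 40.21 tilt -1.0 F [-4.5 -2.4 -3.4] open 0.183 q [-0.11  0.44  1.66 -0.    1.04 -0.81]
F board -4.3 -2.7
```

apply_moves:
  plan:
    - {"translation":[0.0014,0.0014,0],"angular":[0,0,0],"hand":0.0}
    - {"translation":[0,0,0],"angular":[0,0,0],"hand":0.0}

```text
time_s: 17.2
eef_pos: [0.5968, 0.0551, 0.0324]
eef_rot: [-0.0, 0.421, 0.907, -0.002]
wrist_force: [-5.5, -5.9, -1.6]
opening: 0.181
```

apply_moves:
  plan:
    - {"translation":[0.0014,0.0014,0],"angular":[0,0,0],"hand":0.0}
    - {"translation":[0,0,0],"angular":[0,0,0],"hand":0.0}

```text
time_s: 17.45
eef_pos: [0.5968, 0.0552, 0.0325]
eef_rot: [-0.0, 0.421, 0.907, -0.003]
wrist_force: [-6.5, -13.9, -0.5]
opening: 0.178
```

apply_moves:
  plan:
    - {"translation":[0.0014,0.0014,0],"angular":[0,0,0],"hand":0.0}
    - {"translation":[0,0,0],"angular":[0,0,0],"hand":0.0}

```text
time_s: 17.7
eef_pos: [0.5968, 0.0554, 0.0326]
eef_rot: [0.0, 0.421, 0.907, -0.004]
wrist_force: [-7.8, -19.7, 0.6]
opening: 0.18
```

```bash
python3 -c "
from h import *
st()
c=shot('top','top12');s=shot('side','side12')
b=cv2.resize(s['img'][200:310,260:420,::-1],None,fx=4.5,fy=4.5,interpolation=cv2.INTER_CUBIC);cv2.imwrite('pics/z13.png',b)"
```

```text
t 17.7 p [0.5968 0.0554 0.0326] board [0.0566 0.02  ] jaw 40.21 tilt -0.99996 F [ -7.8 -19.7   0.6] open 0.18 q [-0.1   0.45  1.66 -0.01  1.04 -0.8 ]
F board -6.1 -20.3
```

View pics/z13.png

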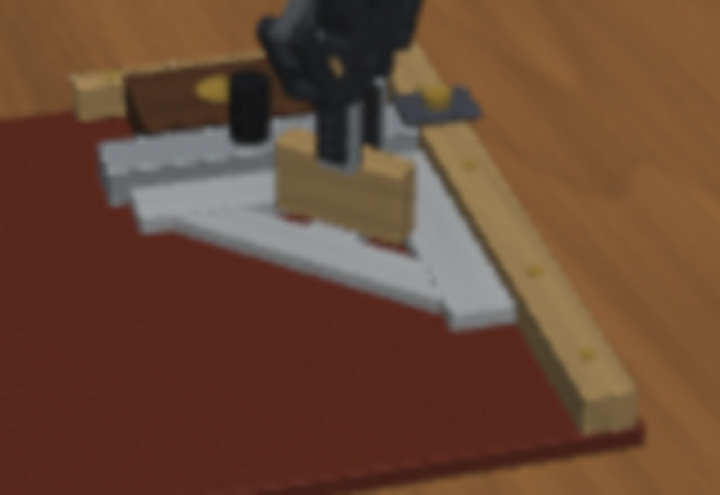

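The square bears on both: Fboard is (-6, -20) N and the travel has stopped. I'll check tilt and yaw, and overlay the predicted seated outline on the side view.

```bash
cat > ov.py <<'E'
from h import *
import sys
def ov(f,out):
    s=dict(np.load(f+".npz"));k=4.5;o=(260,200)
    b=cv2.resize(s['img'][200:310,260:420,::-1],None,fx=k,fy=k,interpolation=cv2.INTER_CUBIC)
    def L(p,q,col):
        P=[[*b2w(*a[:2]),a[2]] for a in(p,q)];u=((proj(s,P)-o+.5)*k).astype(int);cv2.line(b,tuple(map(int,u[0])),tuple(map(int,u[1])),col,1)
    L((.11,.08,.02),(-.04,.08,.02),(0,255,0));L((.11,.08,.02),(.11,-.07,.02),(0,255,0))
    L((-.04,.08,.02),(-.04,.05,.02),(0,255,0));L((.11,-.07,.02),(.08,-.07,.02),(0,255,0))
    L((-.05,.08,.032),(.108,.08,.032),(255,0,0));L((.11,.17,.032),(.11,-.16,.032),(255,0,0));L((-.16,-.16,.012),(.14,-.16,.012),(255,255,0))
    cv2.imwrite(f"pics/{out}.png",b)
def tilt():
    from bench import ctrl
    o=ctrl.get_obs();z=rot(o["eef_rot"]).apply([0,0,1]);print("toolz board mrad",(1e3*(z[:2]@X)).round(1),(1e3*(z[:2]@Y)).round(1),"tool-frame fix", (1e3*rot(o["eef_rot"]).inv().apply(np.cross(z,[0,0,-1]))).round(1))
E
python3 -c "
from ov import *
tilt();ov('side12','z14')"
```

```text
toolz board mrad -2.7 -8.0 tool-frame fix [-7.6  3.7 -0. ]
```

View pics/z14.png

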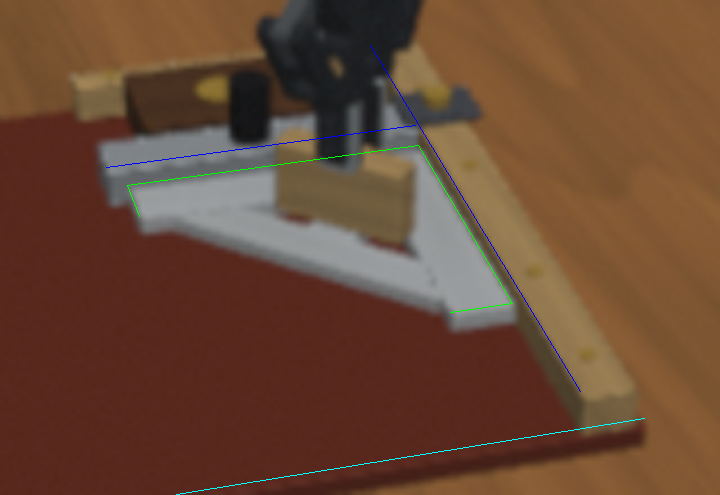

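The measured outline matches the seated prediction within about 1 px, and the legs are parallel to the fence and bar. I'll take out the 0.5° tilt, push a bit more on the fence and settle down lightly.

apply_moves:
  plan:
    - {"translation":[0,0,0.0005],"angular":[-0.007,0.003,0],"hand":0.0}
    - {"translation":[-0.001,0.001,0.0003],"angular":[0,0,0],"hand":0.0}
    - {"translation":[0,0,0],"angular":[0,0,0],"hand":0.0}

```text
time_s: 18.18
eef_pos: [0.5969, 0.0555, 0.0325]
eef_rot: [-0.001, 0.421, 0.907, -0.001]
wrist_force: [-15.8, -19.7, 11.2]
opening: 0.179
```

```bash
python3 -c "
from ov import *
st();tilt()"
```

```text
t 18.18 p [0.5969 0.0555 0.0325] board [0.0567 0.0202] jaw 40.21 tilt -0.99999 F [-15.8 -19.7  11.2] open 0.179 q [-0.1   0.44  1.66 -0.    1.04 -0.81]
F board -14.1 -21.0
toolz board mrad -3.1 -0.9 tool-frame fix [-2.8 -1.6  0. ]
```

apply_moves:
  plan:
    - {"translation":[0,0,0],"angular":[0,0,0],"hand":0.0}
    - {"translation":[0,0,0],"angular":[0,0,0],"hand":0.0}
    - {"translation":[0,0,0],"angular":[0,0,0],"hand":0.0}
    - {"translation":[0,0,0],"angular":[0,0,0],"hand":0.0}

```text
time_s: 18.68
eef_pos: [0.597, 0.0555, 0.0325]
eef_rot: [-0.001, 0.421, 0.907, -0.001]
wrist_force: [-16.4, -19.1, 11.4]
opening: 0.177
```

```bash
python3 -c "
from ov import *
c=shot('top','top13');s=shot('side','side13');ov('side13','z15')
a=cv2.resize(c['img'][160:340,220:420,::-1],None,fx=3,fy=3);cv2.imwrite('pics/z16.png',a)
st()"
```

```text
t 18.77 p [0.5969 0.0555 0.0325] board [0.0567 0.0202] jaw 40.22 tilt -1.0 F [-16.3 -20.1  10.5] open 0.177 q [-0.1   0.44  1.66 -0.    1.04 -0.81]
F board -14.5 -21.4
```

View pics/z15.png

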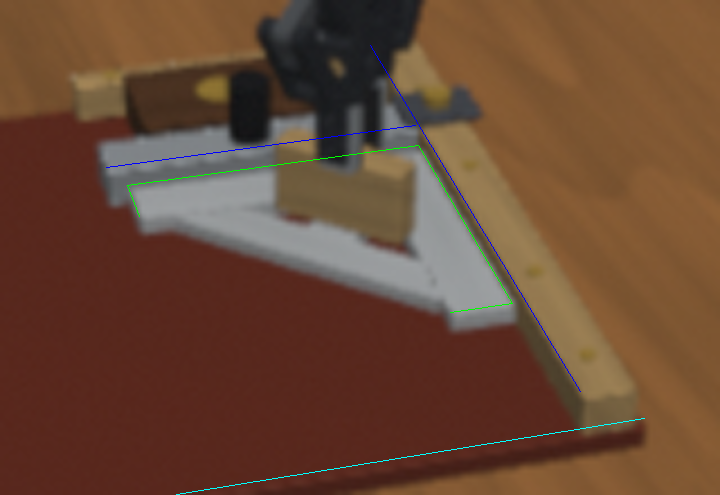

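View pics/z16.png

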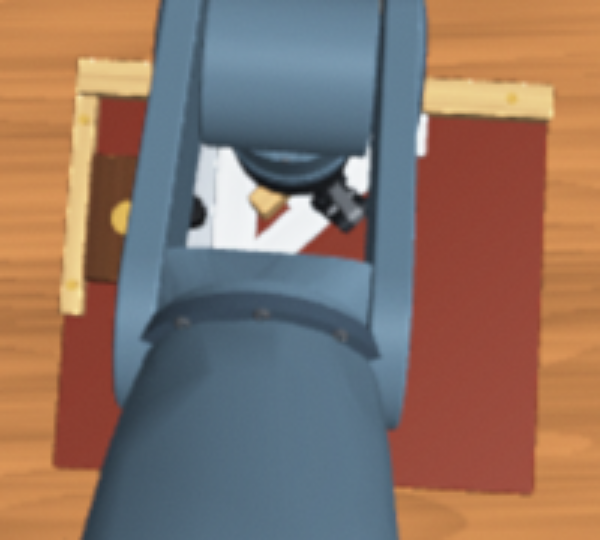

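The top view shows the leg touching the bar with only a thin line at zoom x≈213. The end of the fence leg meets the fence at (427,114), and the block is against the end stop. All of it is stable, so I'm handing in.

```bash
python3 -c "
from bench import ctrl
print(ctrl.hand_in())"
```

```text
the job is handed in; nothing more can be done
None
```

I slid the steel stop up until the dark block was nipped against the end stop. Then I picked up the set square, laid it flat on the board and pressed its corner into the corner between fence and stop. I handed in at about 18.8 s with the square still gripped and pushed against both.

**Stop and block:** the stop took 24 N with almost no further travel. A picture taken after backing off showed no gap on either side of the block. I judged that by eye and did not re-measure the 60 mm gap in numbers.

**Square:** my last readings were about 14 N on the fence, 21 N on the stop and about 11 N net down on the board. They held steady over the final half second. The yaw matches the board's within about 0.05°, assuming the square didn't turn in the grip. In the side view its outline agrees with the seated position to about 1 px.

**Disagreements:**
- While sliding towards the fence the square was briefly pressed onto the board with about 21 N. I eased it before going on.
- The seated tool position was about 5 mm off nominal along the stop direction. That fits an off-centre grip along the handle, seen roughly at pick-up.
- The arm hid part of the corner in the top view, so the corner itself was checked only by force and the side view.

I did not touch the mallet, spool or jar.

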